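Date-mark a carton in the fence corner of a hand press

TASK

Push the white carton with the blue band square and flush into the fence corner of the marking press, its long side fully against the back fence and its short side against the side fence. Then pull the red handle all the way down so that the stamp marks the carton, and ease it slowly back up to rest without letting it spring. Leave the carton flush in the corner and everything else on the table where it is.

Things in the scene. Friction and masses are not known exactly. Their poses are not given: they have to be found in the camera images.
- press: Fixed marking press: two aluminium fences, green column, red handle. Origin: inside corner of the fences, on the table. Back fence face: plane x=0, y +15 to -210 mm; side fence face: plane y=0, x 0 to -135; both 30 high, 15 thick; the carton goes on the -x, -y side. Column behind the back fence, top 106. Raised stamp arm: y -31 to -69, reaches x -72, 100 or more above the table
- press_hinge (a point): axis of the press lever: the point 50 mm behind the corner, at y = 0, 80 mm above the table; the lever turns about the press's y axis through it
- lever_grip (a point): middle of the red bar handle (22 mm diameter, along the press's y, free to grasp from y 75 to 125 mm, its rod joins at y 48). It is at y 97 mm of the press and swings on a 180 mm radius about the lever axis: lever up x -40, z 236 mm; lever down x -119, z 142 mm (press axes)
- press_lever (a joint): lever angle, rad: 0 up (sprung rest), 0.70 fully down. The handle comes forward (-x of the press) and down, from 60 to 20 degrees above level as seen from the axis. About 5 N at the start, 14 N at the end; it springs back if let go
- stamp_pad: round black rubber pad, 38 mm across, sprung (10 mm travel), under the stamp arm that moves with the lever; origin: centre of its underside. Lever down, it presses on top of a carton in the corner, 55 mm from the back fence and 50 mm from the side fence, from about 0.63 rad on
- carton: closed white carton, blue band across the middle; 120 mm along its x, 160 along its y, 45 high, 0.3 to 0.7 kg. Origin: centre of its underside. Too wide to grasp: push it along the table. Home: 160 mm side on the back fence, 120 mm side on the side fence, so its centre is at x -60, y -80 mm of the press
- ink_pad: Bystander: flat black ink pad with a blue face, 80 x 120 x 16 (mm); origin: centre of its underside
- dater: Bystander: black self-inking hand stamp, 45 x 60 foot, 120 high (mm); origin: centre of its underside
- marker: Bystander: orange and black marker lying down, 125 x 18 x 18 (mm); origin: centre of its underside
- tape: Bystander: grey tape dispenser with a yellow roll, 70 x 160 foot, 107 high (mm); origin: centre of its underside
- pen_cup: Bystander: empty dark steel cup, 76 across, 100 high (mm); origin: centre of its underside
Things that resemble listed ones, but are neither listed nor needed, are in the scene too. Of the things that look like the carton, the smallest one is meant.

How it is judged:
On the way, in this order (a step that is already met when the one before it is completed fails the run):
1. the carton lies square and flush in the fence corner (x of carton in the frame of press between -0.063 and -0.055 m and y of carton in the frame of press between -0.083 and -0.075 m and z of carton in the frame of press between -0.004 and 0.004 m and angle between the x axis of carton and the x axis of press, either way round below 0.025 rad and angle between carton's own z axis and vertical below 0.05 rad), for 0.2 s.
2. the handle is pulled down to the end of its stroke and the stamp presses on the carton, still flush in the corner (all of step 1 and value of joint press_lever above 0.66 rad and contact force between stamp_pad and carton above 1 N), for 0.1 s.
3. the handle is back up at rest (value of joint press_lever below 0.05 rad), for 0.2 s.
At the end, for the whole second after the job is handed in: The carton is at rest flat on the table in the fence corner, its sides within 3 mm of both fences and within 0.025 rad of square (long side on the back fence); the lever is up within 0.05 rad (all of step 1 and value of joint press_lever below 0.05 rad and linear speed of carton below 0.01 m/s); the robot touches nothing.
It fails at once if the lever springs back (upward faster than 1.8 rad/s; let go at the bottom it flies up at about 3) (velocity of joint press_lever below -1.8 rad/s).
It fails at once if a bystander is shifted by more than 25 mm (distance of any of ink_pad, dater, marker, tape, pen_cup from where it was at the start of the episode above 0.025 m).
It also fails if it takes over 72 s, if anything falls off the work surface, if the arm or the gripper's body presses on something with over 40 N, if the wrist force passes 120 N, or if a joint passes its speed limit or range.

ROBOT

A 6-joint arm with a two-finger parallel gripper is mounted at the origin on the work surface. World frame = base frame: x ahead of the robot, y to its left, z up, the work surface at z = 0. Lengths are in m, angles in rad, forces in N, time in s.
With the tool pointing down it reaches from about 0.35 to 0.975 m from the base axis. Payload 7.1 kg.
Tool frame: the origin (TCP) lies at the very end of the fingers, on their centre line; the grasp point (between the pads) lies behind it (hold_point_z is the z of the grasp point in the tool frame, in m); z points along the fingers, y is the direction in which the jaws open and shut (so a half turn about z gives the same grasp; the last joint's range is limited). The gripper opens to 88 mm and grips with 3 to 60 N. Pads are 20 mm wide; open, the fingers measure 115 mm over their backs; the gripper's body (75 mm by 178 mm) begins 61 mm behind the grasp point.
Start: joints at [1.224, 0.423, 1.63, -0, 1.089, -0.019], TCP at [0.201, 0.592, 0.223] pointing down, gripper open.
Joint ranges: [-3, 3], [-0.9, 2.11], [0.09, 2.58], [-1.31, 4.45], [0.11, 2.69], [-2.54, 2.54]. Speed limits (rad/s): [2.39, 2.39, 3.01, 3.14, 3.14, 3.14].

INTERFACE

Orientations are given as a unit quaternion [x, y, z, w].
In Python, from plant import get_obs, read_camera, job_done, hold_point_z gives the robot as it stands. The module is installed in compiled form; this text tells all that it offers.
- The arm moves only by the tool drive_tool, never from a script. Its arguments are lists of equal length, an entry for each row: "gripper": the opening, from 0 (shut) to 1 (fully open); "translation": the shift along the tool's x, y, z in mm, a list of three; "turn": the turn, a rotation vector about the tool's x, y, z in rad, a list of three. In form: {"gripper": [gripper, ...], "translation": [[tx, ty, tz], ...], "turn": [[wx, wy, wz], ...]}. A call has 1 to 10 rows; each row shifts and turns the commanded pose from where the row before left it, along the tool's axes as they then stand; what a row does not reach is not made up. A row lasts 1/10 s, in which the tool goes at most 50 mm and 8.59 degrees, less where a joint would pass 70% of its speed; a pose out of reach is approached as far as the arm can. A call with a gripper value outside its range is refused whole. The fingers move at their own pace and stop on an object; the grip force is fixed at half the most. Time passes only in rows, so rows that do not move let the fingers close. It gives the time, the measured TCP pose, the force and the opening at its end, in the units of the state.
- get_obs(): the state, without advancing time (a new reading comes with each control period).
- read_camera(name): name is "scene" or "top"; returns a dict with "image" (400x640x3 uint8, red, green, blue), "K" (3x3 intrinsics, pixels), "distortion" ([k1, k2, p1, p2, k3] as OpenCV has them; the pictures are not rectified), "extrinsics" (4x4, takes a point from camera to world coordinates). Camera axes: x right, y down, z forward; pixel columns grow to the right and rows downward; lengths in m; the calibration is good to about 2 mm. A picture is of the moment at which its call begins. There is no depth.
- job_done(): hands the job in, once; it reports no verdict.
The state is a dict: "t": time; "joint_positions": joint angles; "joint_velocities": joint speeds; "tau": joint torques, N m; "position": TCP position; "ee_rot": TCP orientation; "wrist_force": force on the tool from outside, world axes, zero at the start; "torque": the same for the moment, N m; "width": finger opening in m.
Only numpy, scipy, OpenCV 4.12 (cv2) and the standard library are available. Lean on these libraries where they do the work, as an engineer would, in place of code of your own. Each camera call takes 0.05 s, during which the arm holds its last target. There are 200 camera calls.

## Working session

There is one attempt and no reset: what is moved stays moved. The work goes in short steps, Python scripts to look and compute and a tool call to move; the robot and the scene stay as the last step left them, time stands still between calls to the robot, and variables do not carry over. Pictures are saved under pics/ and viewed, about 8 in all and at most 12, crops included, and the job is handed in when it is done.

Besides the shell and the picture viewer there is one more tool, called after "Call:" as name(argument=value, ...) on one line, values as JSON. drive_tool: Moves the arm, as the interface text tells. Its arguments: {"type":"object","properties":{"gripper":{"type":"array","items":{"type":"number"}},"translation":{"type":"array","items":{"type":"array","items":{"type":"number"}}},"turn":{"type":"array","items":{"type":"array","items":{"type":"number"}}}},"required":["gripper","translation","turn"]}

```bash
mkdir -p pics; cat > h.py <<'E'
import cv2,numpy as np
from plant import *
def snap(name,fn):
    c=read_camera(name); cv2.imwrite(fn,c["image"][:,:,::-1]); np.savez(f"cal_{name}.npz",K=c["K"],d=c["distortion"],T=c["extrinsics"]); return c
def px2w(name,pts,z):
    c=np.load(f"cal_{name}.npz"); u=cv2.undistortPoints(np.array(pts,float).reshape(-1,1,2),c["K"],c["d"])[:,0]
    T=c["T"]; r=np.c_[u,np.ones(len(u))]@T[:3,:3].T; o=T[:3,3]; return o+r*((np.broadcast_to(z,len(u))-o[2])/r[:,2])[:,None]
def w2px(name,P):
    c=np.load(f"cal_{name}.npz"); Ti=np.linalg.inv(c["T"]); return cv2.projectPoints(np.array(P,float).reshape(-1,1,3),cv2.Rodrigues(Ti[:3,:3])[0],Ti[:3,3],c["K"],c["d"])[0][:,0]
E
python3 - <<'E'
from h import *
for n in("scene","top"):
    c=snap(n,f"pics/{n}0.png"); print(n,np.round(c["extrinsics"],3).tolist(),c["K"][0,0])
o=get_obs();print(hold_point_z,{k:np.round(v,3).tolist() for k,v in o.items()})
E
```

```text
scene [[-0.444, 0.69, -0.572, 1.286], [0.896, 0.342, -0.283, 0.383], [0.0, -0.638, -0.77, 1.167], [0.0, 0.0, 0.0, 1.0]] 462.9836836560352
top [[-0.019, -0.987, 0.16, 0.312], [-1.0, 0.019, -0.003, 0.016], [-0.0, -0.16, -0.987, 1.439], [0.0, 0.0, 0.0, 1.0]] 380.46619468362167
-0.0187 {'t': 0.1, 'joint_positions': [1.224, 0.424, 1.631, 0.0, 1.089, -0.019], 'joint_velocities': [0.001, 0.002, -0.003, 0.0, 0.001, -0.0], 'tau': [0.001, -54.562, -27.432, 0.065, 0.019, -0.0], 'position': [0.201, 0.591, 0.222], 'ee_rot': [0.163, 0.987, -0.001, -0.0], 'wrist_force': [-0.328, 0.533, -0.498], 'torque': [-0.019, -0.008, 0.082], 'width': 0.088}
```

View pics/scene0.png

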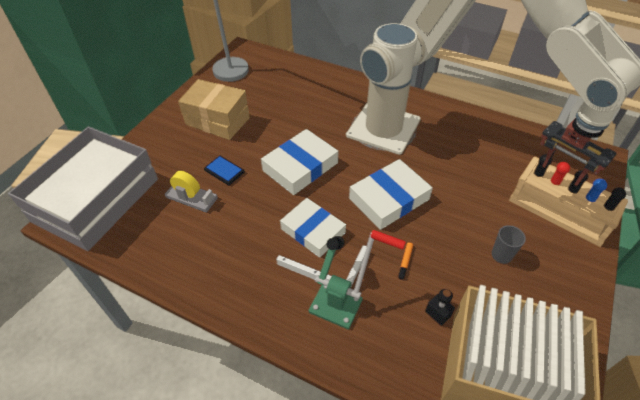

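View pics/top0.png

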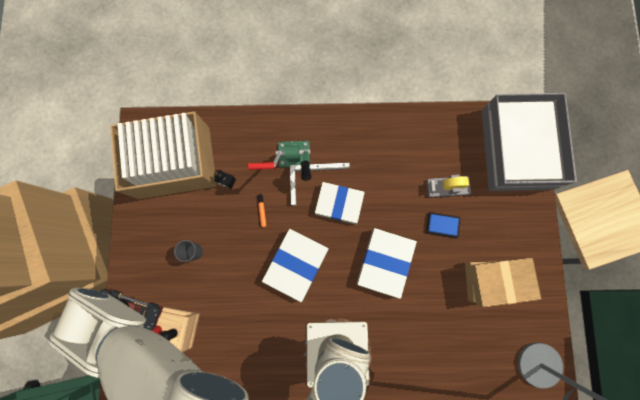

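The smallest carton is at top (340,203), and the press is at about (295,165), with the handle at (262,166). I'll enlarge that area.

```bash
python3 - <<'E'
import cv2
a=cv2.imread("pics/top0.png")[130:235,235:375]; cv2.imwrite("pics/c1.png",cv2.resize(a,None,fx=5.7,fy=5.7,interpolation=cv2.INTER_CUBIC))
a=cv2.imread("pics/scene0.png")[190:330,270:430]; cv2.imwrite("pics/c2.png",cv2.resize(a,None,fx=4,fy=4,interpolation=cv2.INTER_CUBIC))
E
```

```text
(no output)
```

View pics/c1.png

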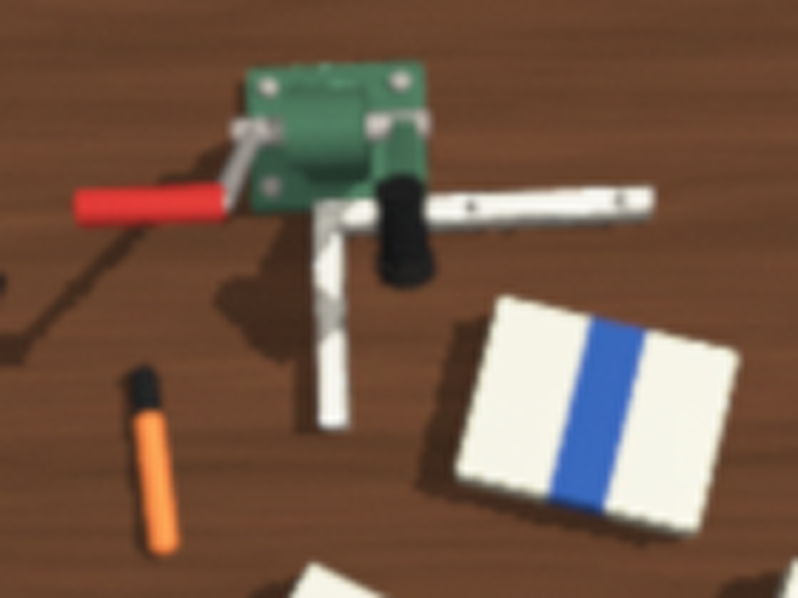

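View pics/c2.png

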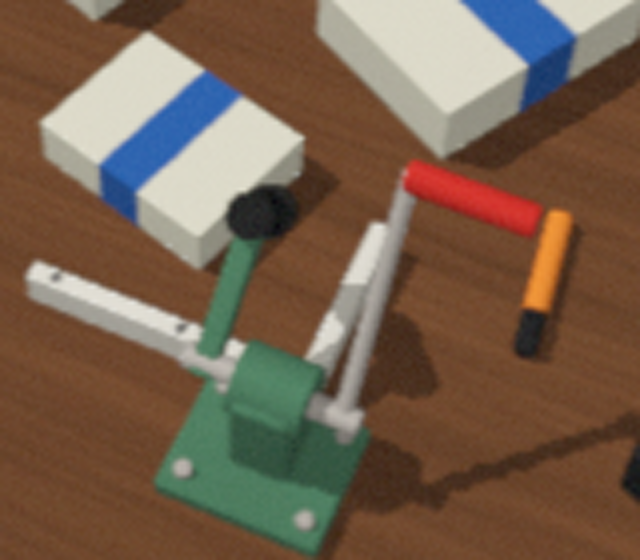

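Readings:
- **Top crop, fence tops:** ends at (655,212)/(653,187) and (348,427)/(320,428), outer corner at (313,203).
- **Top crop, carton top:** corners at (500,297), (740,352), (697,530), (458,473).
- **Scene crop:** gives matching points for the same features.

I'll fit both poses with both cameras.

```bash
cat > fit.py <<'E'
from h import *
from scipy.optimize import least_squares
def tr(p,P):
    c,s=np.cos(p[2]),np.sin(p[2]); P=np.array(P,float); return np.c_[p[0]+c*P[:,0]-s*P[:,1],p[1]+s*P[:,0]+c*P[:,1],P[:,2]]
def fit(obs,p0):
    f=lambda p:np.concatenate([(w2px(n,tr(p,P))-U).ravel() for n,P,U in obs])
    r=least_squares(f,p0,x_scale=[.01,.01,.01]); return r.x,np.round(r.fun.reshape(-1,2),1)
T=lambda c:(np.array(c)+.5)/5.7-.5+[235,130]
S=lambda c:(np.array(c)+.5)/4-.5+[270,190]
E
python3 - <<'E'
from fit import *
top=("top",[(0,-.21,.03),(.015,-.21,.03),(-.135,0,.03),(-.135,.015,.03),(.015,.015,.03)],T([(655,212),(653,187),(348,427),(320,428),(313,203)]))
sc=("scene",[(0,-.21,.03),(.015,-.21,.03),(-.135,0,.03),(-.135,.015,.03)],S([(40,262),(27,281),(374,223),(388,228)]))
ct=("top",[(.06,.08,.045),(.06,-.08,.045),(-.06,-.08,.045),(-.06,.08,.045)],T([(500,297),(740,352),(697,530),(458,473)]))
cs=("scene",[(-.06,.08,.045),(.06,.08,.045),(.06,-.08,.045),(-.06,-.08,.045)],S([(303,140),(203,238),(42,127),(148,33)]))
for o in([top],[sc],[top,sc]): 
    p,r=fit(o,[.7,.1,0]); print("press",np.round(p,4),r.tolist())
for o in([ct],[cs],[ct,cs]): q,r=fit(o,[.6,0,0]); print("carton",np.round(q,4),r.tolist())
P=tr(p,[(-.04,.097,.236),(-.119,.097,.142),(-.06,-.08,0),(.05,0,.08)]);print(P.round(4))
for n in("top","scene"): print(n,w2px(n,tr(p,[(-.04,.048,.236),(-.04,.125,.236)])).round(1).tolist())
print("handle seen top",T([(228,203),(75,207)]),"scene",S([(408,175),(540,222)]))
# carton in press frame
d=q[:2]-p[:2];c,s=np.cos(p[2]),np.sin(p[2]);print("carton in press",c*d[0]+s*d[1],-s*d[0]+c*d[1],q[2]-p[2])
m=px2w("top",T([(143,370),(160,550)]),.01);print("marker",m.round(3))
E
```

```text
press [0.6755 0.15   0.0309] [[-0.4, -0.2], [-0.3, 0.4], [-0.4, -0.3], [0.5, -0.3], [0.5, 0.4]]
press [0.677  0.1511 0.0375] [[-0.9, 0.4], [-0.1, -0.3], [-0.1, -0.4], [1.1, 0.1]]
press [0.6762 0.1505 0.0349] [[-0.5, -0.6], [-0.4, -0.0], [-0.4, -0.5], [0.5, -0.4], [0.3, 0.2], [-0.9, 0.0], [-0.0, -0.7], [-0.1, -0.6], [1.2, -0.1]]
carton [ 0.5436 -0.0203 -0.253 ] [[0.2, -0.0], [-0.2, 0.1], [0.2, -0.0], [-0.1, -0.0]]
carton [ 0.5443 -0.019  -0.2431] [[0.6, -0.4], [-0.3, 0.5], [-0.0, -0.3], [-0.3, 0.1]]
carton [ 0.5439 -0.0195 -0.2475] [[-0.1, -0.0], [-0.5, -0.1], [0.1, -0.2], [-0.2, 0.0], [0.4, -0.4], [-0.5, 0.3], [-0.1, -0.6], [-0.3, -0.1]]
[[0.6329 0.246  0.236 ]
 [0.5539 0.2433 0.142 ]
 [0.6191 0.0684 0.    ]
 [0.7262 0.1522 0.08  ]]
top [[273.5, 165.9], [249.9, 167.2]]
scene [[372.8, 233.5], [402.6, 244.1]]
handle seen top [[274.5877193  165.20175439]
 [247.74561404 165.90350877]] scene [[371.625 233.375]
 [404.625 245.125]]
carton in press -0.1381654163289222 -0.16530094056469857 -0.28239565050930454
marker [[0.584 0.283 0.01 ]
 [0.463 0.271 0.01 ]]
```

```bash
python3 - <<'E'
from fit import *
p=np.array([.676,.1505,.033])
def inp(W): 
    d=W[:,:2]-p[:2];c,s=np.cos(p[2]),np.sin(p[2]);return np.c_[c*d[:,0]+s*d[:,1],-s*d[:,0]+c*d[:,1]].round(3)
print("L",inp(px2w("top",[(292,230),(328,248),(302,301),(264,264)],.06)).tolist())
print("R",inp(px2w("top",[(372,229),(416,240),(404,298),(358,284)],.06)).tolist())
print("ink",inp(px2w("top",[(429,213),(460,215),(427,234)],.016)).tolist(),"tape",inp(px2w("top",[(427,180),(427,195)],.02)).tolist())
print("cart",inp(tr([.5439,-.0195,-.2475],[(.06,.08,0),(.06,-.08,0),(-.06,-.08,0),(-.06,.08,0)])).tolist())
# start push pose
print("A",tr(p,[(-.13,-.31,.2),(-.13,-.171,.012),(-.19,-.08,.012),(-.13,-.08,.012)]).round(4).tolist())
from scipy.spatial.transform import Rotation as R
o=get_obs();print(R.from_quat(o["ee_rot"]).as_matrix().round(3).tolist())
E
```

```text
L [[-0.235, 0.012], [-0.306, -0.115], [-0.487, -0.014], [-0.351, 0.117]]
R [[-0.246, -0.278], [-0.294, -0.434], [-0.495, -0.374], [-0.439, -0.215]]
ink [[-0.193, -0.502], [-0.207, -0.618], [-0.271, -0.487]] tape [[-0.066, -0.505], [-0.124, -0.499]]
cart [[-0.058, -0.105], [-0.102, -0.259], [-0.217, -0.226], [-0.173, -0.072]]
A [[0.5563, -0.1636, 0.2], [0.5517, -0.0247, 0.012], [0.4887, 0.0643, 0.012], [0.5487, 0.0663, 0.012]]
[[-0.947, 0.322, -0.0], [0.322, 0.947, -0.001], [0.0, -0.001, -1.0]]
```

Call:
drive_tool(gripper=[1,1,1,1,1,1,1,1,1,1], translation=[[-32,-33,0],[-32,-33,0],[-32,-33,0],[-32,-33,0],[-32,-33,0],[-32,-33,0],[-32,-33,0],[-32,-33,0],[-32,-33,0],[-32,-33,0]], turn=[[0,0,0],[0,0,0],[0,0,0],[0,0,0],[0,0,0],[0,0,0],[0,0,0],[0,0,0],[0,0,0],[0,0,0]])

```text
t: 1.1
position: [0.3982, 0.1745, 0.2227]
ee_rot: [0.163, 0.987, 0.0, 0.0]
wrist_force: [0.3, -0.0, -0.4]
width: 0.0875
```

Call:
drive_tool(gripper=[1,1,1,1,1,1,1,1,1], translation=[[-32,-33,0],[-32,-33,0],[-32,-33,0],[-32,-33,0],[-32,-33,0],[-32,-33,0],[-32,-33,0],[-32,-33,0],[0,0,0]], turn=[[0,0,0],[0,0,0],[0,0,0],[0,0,0],[0,0,0],[0,0,0],[0,0,0],[0,0,0],[0,0,0]])

```text
t: 2.0
position: [0.5573, -0.1606, 0.2225]
ee_rot: [0.165, 0.986, -0.001, 0.001]
wrist_force: [-0.5, 0.1, 0.9]
width: 0.0877
```

Call:
drive_tool(gripper=[1,1,1,1,1,1,1,1,1,1], translation=[[0,0,0],[0,0,0],[0,0,0],[0,0,0],[0,0,0],[0,0,0],[0,0,0],[0,0,0],[0,0,0],[0,0,0]], turn=[[0,0,0.135],[0,0,0.135],[0,0,0.135],[0,0,0.135],[0,0,0.135],[0,0,0.135],[0,0,0.135],[0,0,0.135],[0,0,0.13],[0,0,0]])

```text
t: 3.0
position: [0.5547, -0.1553, 0.2223]
ee_rot: [0.696, 0.718, -0.0, -0.001]
wrist_force: [0.2, -0.3, -0.9]
width: 0.0878
```

```bash
cat > st.py <<'E'
from fit import *
from scipy.spatial.transform import Rotation as R
p=np.array([.676,.1505,.033])
def st():
    o=get_obs();M=R.from_quat(o["ee_rot"]).as_matrix();d=o["position"]-np.r_[p[:2],0];c,s=np.cos(p[2]),np.sin(p[2])
    A=np.array([[c,s,0],[-s,c,0],[0,0,1]])
    print("t",round(o["t"],2),"press pos",(A@d).round(4),"tool axes in press (cols)",(A@M).round(3).tolist(),"F",(A@o["wrist_force"]).round(1),"w",o["width"],"q",np.round(o["joint_positions"],2))
if __name__=="__main__": st()
E
python3 st.py
```

```text
t 3.0 press pos [-0.1313 -0.3016  0.2223] tool axes in press (cols) [[0.001, 1.0, -0.001], [1.0, -0.001, 0.0], [0.0, -0.001, -1.0]] F [ 0.2 -0.3 -0.9] w 0.08778842179151165 q [-0.29  0.35  1.74  0.    1.05 -0.33]
```

Call:
drive_tool(gripper=[1,1,1,1,1,1,1], translation=[[0,0,35],[0,0,35],[0,0,35],[0,0,35],[0,0,35],[0,0,33],[0,0,0]], turn=[[0,0,0],[0,0,0],[0,0,0],[0,0,0],[0,0,0],[0,0,0],[0,0,0]])

```text
t: 3.7
position: [0.5517, -0.1547, 0.0107]
ee_rot: [0.694, 0.72, -0.002, -0.004]
wrist_force: [0.4, 0.5, 0.3]
width: 0.088
```

Call:
drive_tool(gripper=[1,1,1,1,1,1,1,1,1,1], translation=[[10,0,0],[10,0,0],[10,0,0],[10,0,0],[8,0,0],[8,0,0],[8,0,0],[8,0,0],[8,0,0],[8,0,0]], turn=[[0,0,0],[0,0,0],[0,0,0],[0,0,0],[0,0,0],[0,0,0],[0,0,0],[0,0,0],[0,0,0],[0,0,0]])

```text
t: 4.7
position: [0.5522, -0.0684, 0.0152]
ee_rot: [0.695, 0.719, -0.001, 0.0]
wrist_force: [-1.8, -7.0, 5.5]
width: 0.0881
```

Call:
drive_tool(gripper=[1,1,1,1,1,1], translation=[[7,0,0],[7,0,0],[7,0,0],[7,0,0],[7,0,0],[0,0,0]], turn=[[0,0,0],[0,0,0],[0,0,0],[0,0,0],[0,0,0],[0,0,0]])

```text
t: 5.3
position: [0.5515, -0.0323, 0.0148]
ee_rot: [0.695, 0.719, 0.0, 0.0]
wrist_force: [0.7, -0.3, 0.5]
width: 0.088
```

```bash
python3 - <<'E'
from st import *
st(); c=snap("top","pics/t1.png"); s=snap("scene","pics/s1.png")
a=cv2.resize(c["image"][130:235,235:375,::-1],(560,420),interpolation=cv2.INTER_CUBIC); cv2.imwrite("pics/t1c.png",a)
E
```

```text
t 5.3 press pos [-0.1305 -0.1786  0.0148] tool axes in press (cols) [[-0.0, 1.0, 0.001], [1.0, 0.0, 0.0], [0.0, 0.001, -1.0]] F [ 0.7 -0.3  0.5] w 0.08796592051106539 q [-0.08  0.64  1.89  0.    0.62 -0.11]
```

View pics/t1c.png

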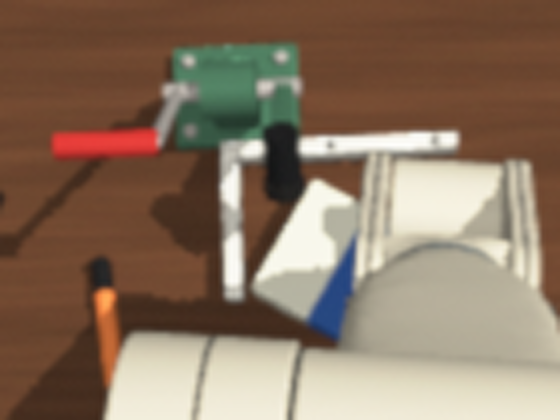

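The crop shows the carton turned further the wrong way. The first-touched corner slipped between the open fingers, so from now on I push with them closed. I'll measure the left-edge corners at crop (318,180) and (253,278).

Call:
drive_tool(gripper=[0,0,0,0,0,0,0,0,0], translation=[[-20,0,0],[-30,0,0],[-30,0,0],[-30,0,0],[-10,0,-30],[0,0,-40],[0,0,-40],[0,0,0],[0,0,0]], turn=[[0,0,0],[0,0,0],[0,0,0],[0,0,0],[0,0,0],[0,0,0],[0,0,0],[0,0,0],[0,0,0]])

```text
t: 6.3
position: [0.5555, -0.1532, 0.1254]
ee_rot: [0.695, 0.719, 0.001, 0.001]
wrist_force: [-0.4, -0.1, -0.5]
width: 0.0192
```

```bash
python3 - <<'E'
from st import *
st(); c=snap("top","pics/t2.png"); s=snap("scene","pics/s2.png")
a=cv2.resize(c["image"][130:255,235:395,::-1],(640,500),interpolation=cv2.INTER_CUBIC)
cv2.imwrite("pics/t2c.png",a)
E
```

```text
t 6.3 press pos [-0.1304 -0.2996  0.1254] tool axes in press (cols) [[0.0, 1.0, 0.002], [1.0, -0.0, -0.0], [-0.0, 0.002, -1.0]] F [-0.4 -0.1 -0.5] w 0.019208811067583577 q [-0.29  0.48  1.81  0.    0.85 -0.32]
```

View pics/t2c.png

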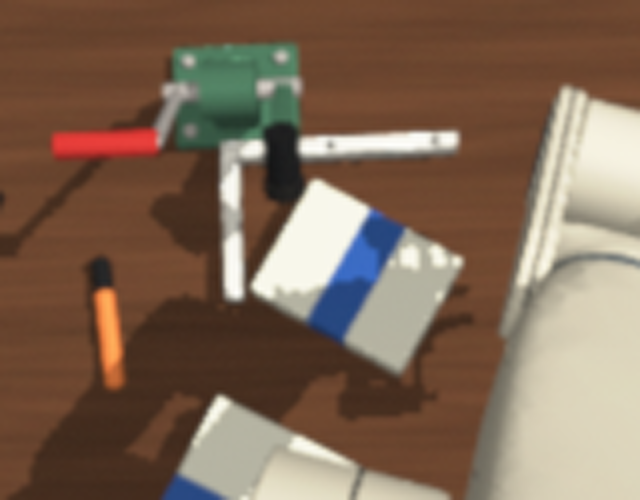

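The carton's top corners in this crop (4x, offset 235,130) are (318,180), (463,262), (403,373) and (252,287).

```bash
python3 - <<'E'
from st import *
U=(np.array([(318,180),(463,262),(403,373),(252,287)])+.5)/4-.5+[235,130]
q,r=fit([("top",[(.06,.08,.045),(.06,-.08,.045),(-.06,-.08,.045),(-.06,.08,.045)],U)],[.6,.05,-.5]);print(q,r.tolist())
d=q[:2]-p[:2];c,s=np.cos(p[2]),np.sin(p[2]);k=[c*d[0]+s*d[1],-s*d[0]+c*d[1],q[2]-p[2]];print(np.round(k,4))
print(tr(k,[(.06,.08,0),(.06,-.08,0),(-.06,-.08,0),(-.06,.08,0)]).round(3).tolist())
E
```

```text
[ 0.55811098  0.03621558 -0.53843395] [[-0.3, -0.3], [0.6, -0.0], [-0.3, 0.1], [-0.0, 0.3]]
[-0.1216 -0.1103 -0.5714]
[[-0.028, -0.075, 0.0], [-0.114, -0.21, 0.0], [-0.215, -0.145, 0.0], [-0.129, -0.011, 0.0]]
```

Call:
drive_tool(gripper=[0,0,0,0,0,0,0,0,0,0], translation=[[32,-24,0],[32,-24,0],[32,-24,0],[32,-24,0],[32,-24,0],[0,0,0],[0,0,36],[0,0,37],[0,0,37],[0,0,0]], turn=[[0,0,0],[0,0,0],[0,0,0],[0,0,0],[0,0,0],[0,0,0],[0,0,0],[0,0,0],[0,0,0],[0,0,0]])

```text
t: 7.4
position: [0.4262, 0.0027, 0.0102]
ee_rot: [0.695, 0.719, -0.004, -0.004]
wrist_force: [-0.5, 0.1, -0.0]
width: 0.0005
```

Call:
drive_tool(gripper=[0,0,0,0,0,0,0,0,0,0], translation=[[0,8,0],[0,8,0],[0,8,0],[0,8,0],[0,8,0],[0,8,0],[0,8,0],[0,8,0],[0,8,0],[0,8,0]], turn=[[0,0,0],[0,0,0],[0,0,0],[0,0,0],[0,0,0],[0,0,0],[0,0,0],[0,0,0],[0,0,0],[0,0,0]])

```text
t: 8.4
position: [0.4974, 0.0049, 0.0145]
ee_rot: [0.695, 0.719, -0.009, -0.009]
wrist_force: [-50.0, -8.2, 46.4]
width: 0.0002
```

```bash
cat > look.py <<'E'
# fit the small carton automatically: white+blue contour near expected pose, printed in the press frame
from st import *
import sys
def look(tag):
    st(); c=snap("top",f"pics/{tag}.png"); a=cv2.resize(c["image"][130:255,235:395,::-1],(640,500),interpolation=cv2.INTER_CUBIC); cv2.imwrite(f"pics/{tag}c.png",a)
def pose(corners,p0=(.6,.05,0),which=(0,1,2,3)):
    U=(np.array(corners)+.5)/4-.5+[235,130]
    M=np.array([(.06,.08,.045),(.06,-.08,.045),(-.06,-.08,.045),(-.06,.08,.045)])[list(which)]
    q,r=fit([("top",M,U)],p0); d=q[:2]-p[:2];c,s=np.cos(p[2]),np.sin(p[2]);k=[c*d[0]+s*d[1],-s*d[0]+c*d[1],q[2]-p[2]]
    print("carton in press",np.round(k,4),r.tolist()); print(tr(k,[(.06,.08,0),(.06,-.08,0),(-.06,-.08,0),(-.06,.08,0)])[:,:2].round(3).tolist())
if __name__=="__main__": look(sys.argv[1])
E
python3 look.py t3
```

```text
t 8.4 press pos [-0.1833 -0.1396  0.0145] tool axes in press (cols) [[-0.0, 1.0, -0.026], [1.0, 0.0, 0.0], [0.0, -0.026, -1.0]] F [-50.3  -6.5  46.4] w 0.0002063585688486583 q [-0.01  0.6   1.99 -0.    0.58 -0.05]
```

View pics/t3c.png

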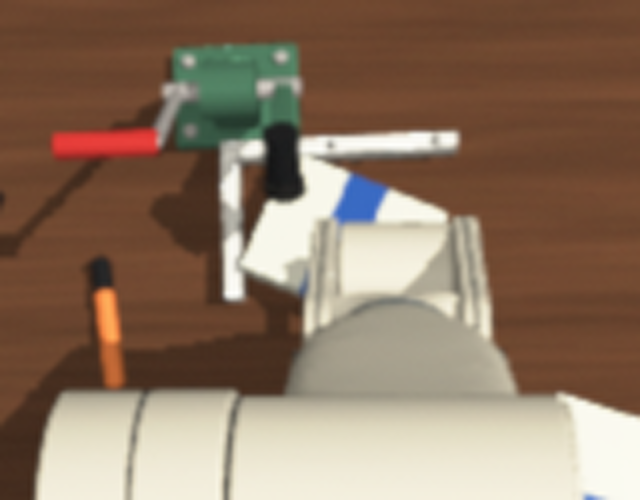

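Call:
drive_tool(gripper=[0,0,0], translation=[[0,-8,0],[0,-8,0],[0,0,0]], turn=[[0,0,0],[0,0,0],[0,0,0]])

```text
t: 8.75
position: [0.4942, 0.005, 0.0155]
ee_rot: [0.695, 0.719, 0.001, 0.001]
wrist_force: [0.1, -0.2, 0.7]
width: 0.0006
```

```bash
python3 - <<'E'
from look import *
st();pose([(447,212),(243,265),(303,156)],which=(1,3,0))
pose([(447,212),(243,265)],which=(1,3))
print(((w2px("top",tr(p,[(0,0,.03),(0,-.21,.03),(-.135,0,.03)]))-[235,130]+.5)*4-.5).round())
E
```

```text
t 8.75 press pos [-0.1865 -0.1395  0.0155] tool axes in press (cols) [[0.0, 1.0, 0.002], [1.0, -0.0, -0.0], [-0.0, 0.002, -1.0]] F [ 0.  -0.2  0.7] w 0.0005659198326618424 q [-0.01  0.59  2.02  0.    0.54 -0.05]
carton in press [-0.0889 -0.1025 -0.4538] [[1.4, 1.0], [0.3, 0.3], [-1.8, -1.3]]
[[0.0, -0.057], [-0.07, -0.201], [-0.178, -0.148], [-0.108, -0.004]]
carton in press [-0.0863 -0.0994 -0.4361] [[0.4, -0.1], [-0.4, 0.1]]
[[0.002, -0.052], [-0.066, -0.197], [-0.175, -0.147], [-0.107, -0.002]]
[[237. 158.]
 [457. 147.]
 [242. 298.]]
```

The carton jammed because pushing C along +x under friction can't turn it about A. I'll line the finger up with the long face and swing it around A instead.

Call:
drive_tool(gripper=[0,0,0,0,0,0,0,0], translation=[[0,-25,-4],[0,0,0],[0,0,0],[0,0,0],[33,0,0],[0,13,0],[0,8,0],[0,0,0]], turn=[[0,0,0],[0,0,0.147],[0,0,0.147],[0,0,0.147],[0,0,0],[0,0,0],[0,0,0],[0,0,0]])

```text
t: 9.55
position: [0.5034, 0.0254, 0.0191]
ee_rot: [0.836, 0.549, 0.001, 0.001]
wrist_force: [-0.5, 0.2, -0.7]
width: 0.0004
```

```bash
python3 st.py
```

```text
t 9.55 press pos [-0.1767 -0.1193  0.0191] tool axes in press (cols) [[0.427, 0.904, 0.002], [0.904, -0.427, -0.0], [0.001, 0.002, -1.0]] F [-0.5  0.2 -0.7] w 0.0004091452538253213 q [ 0.03  0.59  2.   -0.    0.56  0.44]
```

Call:
drive_tool(gripper=[0,0,0,0,0], translation=[[-6,7,0],[-6,7,0],[-6,7,0],[-6,7,0],[-6,7,0]], turn=[[0,0,-0.044],[0,0,-0.044],[0,0,-0.044],[0,0,-0.044],[0,0,-0.044]])

```text
t: 10.05
position: [0.5239, -0.0142, 0.0185]
ee_rot: [0.77, 0.638, -0.001, -0.001]
wrist_force: [-1.0, 1.9, -0.8]
width: 0.0004
```

```bash
python3 st.py
```

```text
t 10.05 press pos [-0.1574 -0.1595  0.0185] tool axes in press (cols) [[0.218, 0.976, -0.002], [0.976, -0.218, 0.0], [-0.0, -0.002, -1.0]] F [-1.   2.  -0.8] w 0.0004257153970124934 q [-0.05  0.61  1.95  0.    0.59  0.14]
```

Call:
drive_tool(gripper=[0,0,0,0,0,0], translation=[[-6,6,0],[-6,6,0],[-6,6,0],[-6,6,0],[-6,6,0],[0,0,0]], turn=[[0,0,-0.044],[0,0,-0.044],[0,0,-0.044],[0,0,-0.044],[0,0,-0.044],[0,0,0]])

```text
t: 10.65
position: [0.5517, -0.0473, 0.0185]
ee_rot: [0.696, 0.718, -0.0, -0.0]
wrist_force: [-1.2, 0.4, 0.4]
width: 0.0007
```

```bash
python3 look.py t4
```

```text
t 10.65 press pos [-0.1308 -0.1936  0.0185] tool axes in press (cols) [[0.002, 1.0, -0.0], [1.0, -0.002, -0.0], [-0.0, -0.0, -1.0]] F [-1.2  0.5  0.4] w 0.0006543278774832752 q [-0.11  0.63  1.88 -0.    0.63 -0.14]
```

View pics/t4c.png

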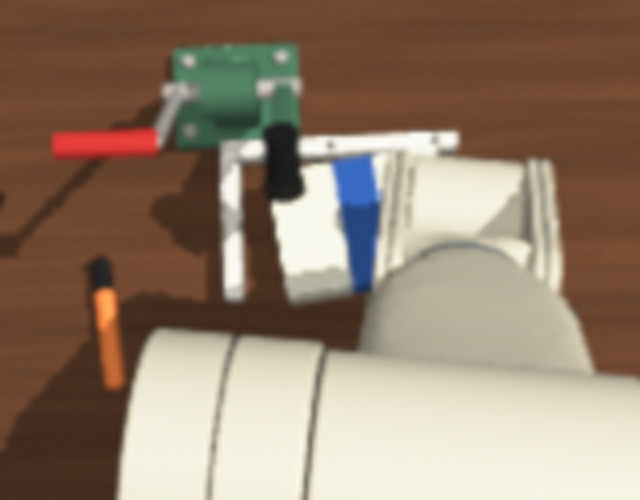

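The carton is now over-rotated by about +0.1 rad, with D at crop (290,297). Next I'll push along +x with the jaws open along the fence, which will square it.

```bash
python3 - <<'E'
from look import *
U=(np.array([(275,205),(290,297)])+.5)/4-.5+[235,130]
W=px2w("top",U,.045);d=W[:,:2]-p[:2];c,s=np.cos(p[2]),np.sin(p[2]);print(np.c_[c*d[:,0]+s*d[:,1],-s*d[:,0]+c*d[:,1]])
E
```

```text
[[-0.0510505  -0.03514884]
 [-0.1390068  -0.04553066]]
```

Call:
drive_tool(gripper=[0,0,1,1,1,1,1,1,1,1], translation=[[0,-30,0],[0,-40,-20],[0,0,-30],[0,0,0],[0,0,0],[0,0,0],[0,0,0],[0,0,0],[0,0,0],[0,0,0]], turn=[[0,0,0],[0,0,0],[0,0,-0.14],[0,0,-0.14],[0,0,-0.14],[0,0,-0.14],[0,0,-0.14],[0,0,-0.14],[0,0,-0.14],[0,0,-0.14]])

```text
t: 11.7
position: [0.4815, -0.0483, 0.0687]
ee_rot: [0.206, 0.979, 0.0, 0.0]
wrist_force: [-1.4, 0.3, -0.1]
width: 0.0613
```

Call:
drive_tool(gripper=[1,1,1,1], translation=[[0,0,0],[0,0,0],[0,0,0],[0,0,0]], turn=[[0,0,-0.15],[0,0,-0.15],[0,0,-0.15],[0,0,0]])

```text
t: 12.1
position: [0.4815, -0.0483, 0.0687]
ee_rot: [-0.016, 1.0, -0.0, 0.0]
wrist_force: [0.5, 0.1, 0.5]
width: 0.0871
```

```bash
python3 st.py
```

```text
t 12.1 press pos [-0.2009 -0.1923  0.0687] tool axes in press (cols) [[-1.0, 0.002, 0.0], [0.002, 1.0, -0.0], [-0.0, -0.0, -1.0]] F [0.5 0.1 0.5] w 0.0870549295519543 q [-0.12  0.47  2.03  0.    0.64 -1.73]
```

Call:
drive_tool(gripper=[1,1,1,1,1,1,1], translation=[[0,37,0],[0,37,0],[0,0,25],[0,0,25],[-15,0,0],[-15,0,0],[-10,0,0]], turn=[[0,0,0],[0,0,0],[0,0,0],[0,0,0],[0,0,0],[0,0,0],[0,0,0]])

```text
t: 12.8
position: [0.5204, 0.027, 0.0186]
ee_rot: [-0.013, 1.0, 0.0, 0.0]
wrist_force: [1.1, 1.4, -0.8]
width: 0.0874
```

Call:
drive_tool(gripper=[1,1,1,1,1,1,1,1], translation=[[-5,0,0],[-5,0,0],[-5,0,0],[-5,0,0],[-5,0,0],[-5,0,0],[-3,0,0],[0,0,0]], turn=[[0,0,0],[0,0,0],[0,0,0],[0,0,0],[0,0,0],[0,0,0],[0,0,0],[0,0,0]])

```text
t: 13.6
position: [0.55, 0.0282, 0.0182]
ee_rot: [-0.015, 1.0, 0.0, -0.003]
wrist_force: [-7.0, 3.3, 3.5]
width: 0.0877
```

```bash
python3 st.py
```

```text
t 13.6 press pos [-0.1299 -0.1181  0.0182] tool axes in press (cols) [[-1.0, 0.002, -0.005], [0.002, 1.0, 0.0], [0.005, 0.0, -1.0]] F [-6.8  3.5  3.5] w 0.0877057097661956 q [ 0.03  0.63  1.89  0.    0.63 -1.57]
```

Call:
drive_tool(gripper=[1,0,0,0,0,0,0,0,0,0], translation=[[-2,0,0],[30,0,0],[10,0,-35],[0,0,-35],[0,-44,0],[0,-44,0],[0,-44,0],[-37,0,0],[-37,0,0],[-36,0,0]], turn=[[0,0,0],[0,0,0],[0,0,0],[0,0,0],[0,0,0],[0,0,0],[0,0,0],[0,0,0],[0,0,0],[0,0,0]])

```text
t: 14.6
position: [0.6302, -0.1029, 0.089]
ee_rot: [-0.014, 1.0, -0.0, 0.001]
wrist_force: [0.2, 0.3, -0.6]
width: 0.0192
```

Call:
drive_tool(gripper=[0,0,0], translation=[[0,0,35],[0,0,35],[0,0,0]], turn=[[0,0,0],[0,0,0],[0,0,0]])

```text
t: 14.9
position: [0.6254, -0.1013, 0.0144]
ee_rot: [-0.015, 1.0, 0.001, -0.004]
wrist_force: [-0.2, -0.0, -0.3]
width: 0.0005
```

Call:
drive_tool(gripper=[0,0,0,0,0,0,0,0,0,0], translation=[[0,8,0],[0,8,0],[0,8,0],[0,8,0],[0,7,0],[0,7,0],[0,7,0],[0,7,0],[0,7,0],[0,5,0]], turn=[[0,0,0],[0,0,0],[0,0,0],[0,0,0],[0,0,0],[0,0,0],[0,0,0],[0,0,0],[0,0,0],[0,0,0]])

```text
t: 15.9
position: [0.6271, -0.0304, 0.0197]
ee_rot: [-0.016, 1.0, -0.001, 0.001]
wrist_force: [-0.5, -7.2, 4.3]
width: 0.0004
```

```bash
python3 st.py
```

```text
t 15.9 press pos [-0.0548 -0.1792  0.0197] tool axes in press (cols) [[-1.0, 0.001, 0.002], [0.001, 1.0, -0.002], [-0.002, -0.002, -1.0]] F [-0.8 -7.2  4.3] w 0.0003878018987555145 q [-0.07  0.7   1.71 -0.    0.73 -1.67]
```

Call:
drive_tool(gripper=[0,0,0,0,0], translation=[[0,3,0],[0,3,0],[0,2,0],[0,0,0],[0,0,0]], turn=[[0,0,0],[0,0,0],[0,0,0],[0,0,0],[0,0,0]])

```text
t: 16.4
position: [0.6269, -0.0222, 0.0196]
ee_rot: [-0.016, 1.0, -0.0, 0.001]
wrist_force: [-0.1, -5.3, 5.0]
width: 0.0005
```

```bash
python3 st.py
```

```text
t 16.4 press pos [-0.0548 -0.171   0.0196] tool axes in press (cols) [[-1.0, 0.002, 0.002], [0.002, 1.0, -0.001], [-0.002, -0.001, -1.0]] F [-0.3 -5.3  5. ] w 0.0005153403678794832 q [-0.05  0.7   1.72 -0.    0.72 -1.66]
```

Call:
drive_tool(gripper=[0,0,0,0], translation=[[0,2,0],[0,2,0],[0,0,0],[0,0,0]], turn=[[0,0,0],[0,0,0],[0,0,0],[0,0,0]])

```text
t: 16.8
position: [0.6267, -0.0199, 0.0196]
ee_rot: [-0.016, 1.0, -0.001, 0.001]
wrist_force: [-1.2, -13.6, 5.8]
width: 0.0001
```

```bash
python3 st.py
```

```text
t 16.8 press pos [-0.0549 -0.1687  0.0196] tool axes in press (cols) [[-1.0, 0.001, 0.001], [0.001, 1.0, -0.003], [-0.001, -0.003, -1.0]] F [ -1.6 -13.6   5.8] w 0.00014099864507777677 q [-0.05  0.7   1.72 -0.    0.72 -1.65]
```

Call:
drive_tool(gripper=[0,1,1,1,1,1,1,1,1,1], translation=[[0,-30,0],[0,-10,-35],[0,0,-35],[42,0,0],[42,0,0],[41,0,0],[0,42,0],[0,42,0],[0,40,0],[0,0,35]], turn=[[0,0,0],[0,0,0],[0,0,0],[0,0,0],[0,0,0],[0,0,0],[0,0,0],[0,0,0],[0,0,0],[0,0,0]])

```text
t: 17.8
position: [0.5016, 0.0666, 0.0566]
ee_rot: [-0.017, 1.0, 0.001, 0.004]
wrist_force: [0.9, -0.1, 0.3]
width: 0.0689
```

Call:
drive_tool(gripper=[1,1,1,1,1,1,1,1,1], translation=[[0,0,35],[0,0,0],[-12,0,0],[-12,0,0],[-10,0,0],[-8,0,0],[-5,0,0],[-5,0,0],[0,0,0]], turn=[[0,0,0],[0,0,0],[0,0,0],[0,0,0],[0,0,0],[0,0,0],[0,0,0],[0,0,0],[0,0,0]])

```text
t: 18.7
position: [0.5491, 0.0637, 0.0186]
ee_rot: [-0.015, 1.0, -0.0, -0.002]
wrist_force: [-3.6, -0.1, 2.8]
width: 0.0877
```

```bash
python3 st.py
```

```text
t 18.7 press pos [-0.1297 -0.0826  0.0186] tool axes in press (cols) [[-1.0, 0.002, -0.003], [0.002, 1.0, -0.0], [0.003, -0.0, -1.0]] F [-3.6 -0.   2.8] w 0.08770853463735083 q [ 0.09  0.63  1.88  0.    0.63 -1.51]
```

Now press 2 mm more, retreat and look.

Call:
drive_tool(gripper=[1,1,1,1], translation=[[-2,0,0],[-1,0,0],[0,0,0],[0,0,0]], turn=[[0,0,0],[0,0,0],[0,0,0],[0,0,0]])

```text
t: 19.1
position: [0.549, 0.0636, 0.0182]
ee_rot: [-0.015, 1.0, -0.0, -0.004]
wrist_force: [-11.4, -0.8, 8.4]
width: 0.0878
```

Call:
drive_tool(gripper=[1,1,1,1,1,1,1,1,1,1], translation=[[10,0,0],[30,0,0],[10,0,-35],[0,0,-45],[0,0,-45],[0,0,-45],[0,45,-45],[0,45,0],[0,45,0],[0,30,0]], turn=[[0,0,0],[0,0,0],[0,0,0],[0,0,0],[0,0,0],[0,0,0],[0,0,0],[0,0,0],[0,0,0],[0,0,0]])

```text
t: 20.1
position: [0.4986, 0.2201, 0.2248]
ee_rot: [-0.016, 1.0, 0.001, 0.001]
wrist_force: [1.0, -0.5, -0.6]
width: 0.0877
```

```bash
python3 - <<'E'
from st import *
st(); t=snap("top","pics/t5.png")["image"]; s=snap("scene","pics/s5.png")["image"]
a=cv2.resize(t[140:215,265:365,::-1],(400,300),interpolation=cv2.INTER_CUBIC); b=cv2.resize(s[195:285,265:365,::-1],(400,360),interpolation=cv2.INTER_CUBIC)
o=np.zeros((360,800,3),np.uint8);o[:300,:400]=a;o[:,400:]=b;cv2.imwrite("pics/m5.png",o)
E
```

```text
t 20.1 press pos [-0.175   0.0754  0.2248] tool axes in press (cols) [[-1.0, 0.001, 0.002], [0.001, 1.0, 0.001], [-0.002, 0.001, -1.0]] F [ 1.  -0.5 -0.6] w 0.08773550108963972 q [ 0.39  0.3   1.81  0.    1.03 -1.21]
```

View pics/m5.png

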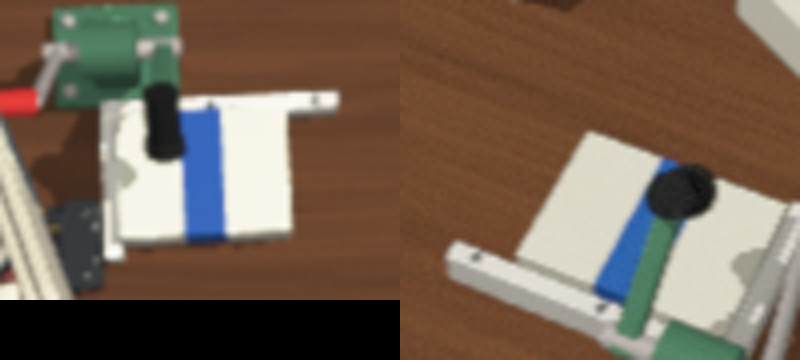

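The carton looks square and flush: its left edge is on the side fence, its back edge is under the back fence line, and no gap shows. Next is the handle. I'll check that joint 5 allows tilting with the lever.

```bash
python3 - <<'E'
import numpy as np
from scipy.optimize import least_squares
D=[((.201,.592,.223),.423,1.63),((.5547,-.1553,.2223),.35,1.74),((.5515,-.0323,.0148),.64,1.89),((.5555,-.1532,.1254),.48,1.81),((.4815,-.0483,.0687),.47,2.03),((.55,.0282,.0182),.63,1.89),((.6267,-.02,.0196),.7,1.72),((.4986,.2201,.2248),.3,1.81)]
def f(v,q2,q3): a,L2,L3,h,e=v; return a+L2*np.sin(q2)+L3*np.sin(q2+q3+e), h+L2*np.cos(q2)+L3*np.cos(q2+q3+e)
def res(v):
    o=[]
    for P,a,b in D:
        r,z=f(v,a,b); o+=[r-np.hypot(P[0],P[1]),z-P[2]]
    return o
s=least_squares(res,[0,.45,.45,0,0]);print(s.x,np.abs(s.fun).max())
# bar grasp: TCP = bar + .0187*toolz ; tilt th: tool z=(sin th,-cos th) in plane (approx radial)
for d in(.2,.3):
  for th,(bx,bz) in [(-.35,(.633,.236)),(0,(.633,.236)),(0,(.554,.142)),(.35,(.554,.142)),(.7,(.554,.142))]:
    r=np.hypot(bx,.245);tz=np.array([np.sin(th),-np.cos(th)]);T=np.array([r,bz])+.0187*tz; w=T-d*tz+np.array([0,-d]) # equivalent "down" tcp
    k=least_squares(lambda q:np.array(f(s.x,*q))-w,[.5,1.7]); q2,q3=k.x; print(d,th,bx,"q2 q3 q5",np.round([q2,q3,np.pi-q2-q3-th],2),k.cost<1e-8)
E
```

```text
[0.00399278 0.55813626 0.48918855 0.00525624 0.15674967] 0.00161061004188634
0.2 -0.35 0.633 q2 q3 q5 [0.61 1.35 1.53] True
0.2 0 0.633 q2 q3 q5 [0.51 1.51 1.13] True
0.2 0 0.554 q2 q3 q5 [0.52 1.74 0.88] True
0.2 0.35 0.554 q2 q3 q5 [0.46 1.89 0.44] True
0.2 0.7 0.554 q2 q3 q5 [ 0.45  2.02 -0.03] True
0.3 -0.35 0.633 q2 q3 q5 [0.67 1.26 1.56] True
0.3 0 0.633 q2 q3 q5 [0.51 1.51 1.13] True
0.3 0 0.554 q2 q3 q5 [0.52 1.74 0.88] True
0.3 0.35 0.554 q2 q3 q5 [0.43 1.96 0.4 ] True
0.3 0.7 0.554 q2 q3 q5 [ 0.44  2.16 -0.16] True
```

Call:
drive_tool(gripper=[1,1,1,1,1,1,1,1,1,1], translation=[[0,0,-40],[0,0,-40],[0,0,0],[0,0,0],[0,0,0],[0,0,0],[0,0,0],[0,0,0],[0,0,0],[0,0,0]], turn=[[0,0,0.145],[0,0,0.145],[0,0,0.145],[0,0,0.145],[0,0,0.145],[0,0,0.145],[0,0,0.145],[0,0,0.145],[0,0,0.145],[0,0,0.145]])

```text
t: 21.2
position: [0.4985, 0.2165, 0.3038]
ee_rot: [0.654, 0.757, -0.0, 0.0]
wrist_force: [-0.7, -0.5, 0.2]
width: 0.088
```

Call:
drive_tool(gripper=[1,1,1,1,1,1,1,1,1,1], translation=[[0,0,0],[5,39,3],[5,39,3],[6,39,3],[6,39,2],[0,0,0],[0,0,0],[0,0,0],[0,0,0],[0,0,0]], turn=[[0,0,0.121],[0,0,0],[0,0,0],[0,0,0],[0,0,0],[0.117,0,0],[0.117,0,0],[0.116,0,0],[0,0,0],[0,0,0]])

```text
t: 22.2
position: [0.6541, 0.2434, 0.2917]
ee_rot: [0.686, 0.707, -0.125, -0.121]
wrist_force: [-0.8, -0.1, 0.0]
width: 0.088
```

```bash
python3 st.py
```

```text
t 22.2 press pos [-0.0188  0.0936  0.2917] tool axes in press (cols) [[0.003, 0.94, -0.342], [1.0, -0.003, 0.001], [-0.001, -0.342, -0.94]] F [-0.8 -0.1  0. ] w 0.08795649123172082 q [0.3  0.65 1.13 0.09 1.7  0.27]
```

Call:
drive_tool(gripper=[1,1,1,1,1], translation=[[3,0,26],[0,0,26],[0,0,26],[0,0,0],[0,0,0]], turn=[[0,0,0],[0,0,0],[0,0,0],[0,0,0],[0,0,0]])

```text
t: 22.7
position: [0.6269, 0.2467, 0.2212]
ee_rot: [0.685, 0.707, -0.124, -0.121]
wrist_force: [0.5, 0.2, -0.6]
width: 0.0877
```

```bash
python3 - <<'E'
from st import *
st(); s=snap("scene","pics/s6.png")["image"]
cv2.imwrite("pics/s6c.png",cv2.resize(s[160:310,310:490,::-1],(720,600),interpolation=cv2.INTER_CUBIC))
E
```

```text
t 22.7 press pos [-0.0459  0.0978  0.2212] tool axes in press (cols) [[0.002, 0.94, -0.341], [1.0, -0.001, 0.001], [0.0, -0.341, -0.94]] F [ 0.5  0.2 -0.6] w 0.08770399530484872 q [0.31 0.66 1.27 0.1  1.55 0.26]
```

View pics/s6c.png

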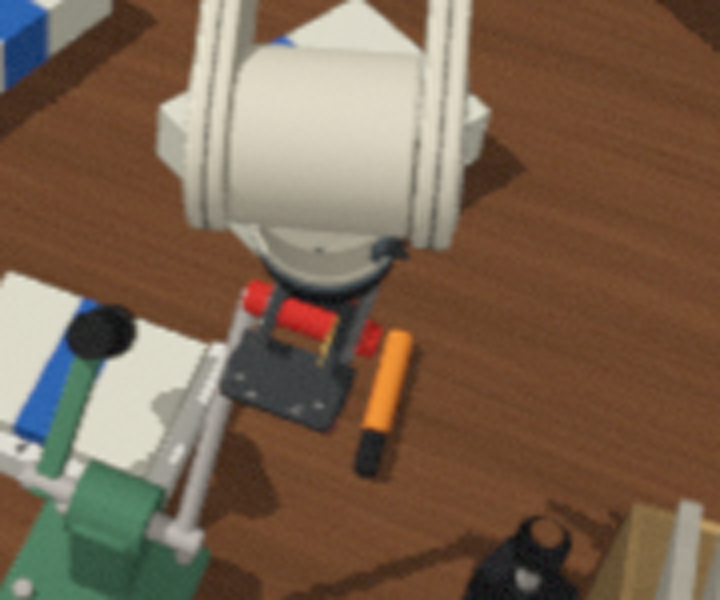

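The red bar (crop 245–380, 295–340) runs between the fingers, so I close.

Call:
drive_tool(gripper=[0,0,0,0,0,0,0,0], translation=[[0,0,2],[0,0,0],[0,0,0],[0,0,0],[0,0,0],[0,0,0],[0,0,0],[0,0,0]], turn=[[0,0,0],[0,0,0],[0,0,0],[0,0,0],[0,0,0],[0,0,0],[0,0,0],[0,0,0]])

```text
t: 23.55
position: [0.6264, 0.2466, 0.2178]
ee_rot: [0.685, 0.707, -0.125, -0.121]
wrist_force: [4.9, -0.1, -7.4]
width: 0.0273
```

```bash
python3 st.py
```

```text
t 23.55 press pos [-0.0464  0.0977  0.2178] tool axes in press (cols) [[0.002, 0.939, -0.343], [1.0, -0.002, 0.001], [-0.0, -0.343, -0.939]] F [ 4.9 -0.2 -7.4] w 0.027346057530782054 q [0.31 0.67 1.27 0.1  1.54 0.26]
```

Call:
drive_tool(gripper=[0,0,0], translation=[[0,0,0],[0,0,0],[0,0,0]], turn=[[0,0,0],[0,0,0],[0,0,0]])

```text
t: 23.85
position: [0.6279, 0.2466, 0.2162]
ee_rot: [0.686, 0.707, -0.124, -0.12]
wrist_force: [8.6, 1.5, -9.6]
width: 0.0217
```

```bash
python3 st.py
```

```text
t 23.85 press pos [-0.0449  0.0977  0.2162] tool axes in press (cols) [[0.003, 0.941, -0.34], [1.0, -0.002, 0.001], [0.0, -0.34, -0.941]] F [ 8.6  1.2 -9.6] w 0.02167109979026406 q [0.31 0.67 1.27 0.09 1.54 0.26]
```

Gripped: 21.7 mm width on the 22 mm bar. Now I pull along the arc at 0.035 rad per row.

Call:
drive_tool(gripper=[0,0,0,0,0,0,0,0,0,0], translation=[[0,-3.3,4.9],[0,-3.3,4.9],[0,-3.3,4.9],[0,-3.3,4.9],[0,-3.3,4.9],[0,-3.3,4.9],[0,-3.3,4.9],[0,-3.3,4.9],[0,-3.3,4.9],[0,-3.3,4.9]], turn=[[-0.035,0,0],[-0.035,0,0],[-0.035,0,0],[-0.035,0,0],[-0.035,0,0],[-0.035,0,0],[-0.035,0,0],[-0.035,0,0],[-0.035,0,0],[-0.035,0,0]])

```text
t: 24.85
position: [0.5889, 0.2457, 0.1763]
ee_rot: [0.696, 0.718, 0.004, 0.003]
wrist_force: [19.6, 0.2, -12.5]
width: 0.0212
```

```bash
cat > lev.py <<'E'
from st import *
st(); o=get_obs();M=R.from_quat(o["ee_rot"]).as_matrix();b=o["position"]-.0187*M[:,2];d=b-np.r_[p[:2],0];c,s=np.cos(p[2]),np.sin(p[2])
x=c*d[0]+s*d[1];r=np.array([x-.0515,d[2]-.0778]);print("bar",round(x,4),round(d[2],4),"radius",np.hypot(*r).round(4),"lever",(np.pi/3-np.arctan2(r[1],-r[0])).round(3),"torque",np.round(o["torque"],2))
E
python3 lev.py
```

```text
t 24.85 press pos [-0.0839  0.098   0.1763] tool axes in press (cols) [[0.002, 1.0, 0.01], [1.0, -0.002, 0.001], [0.001, 0.01, -1.0]] F [ 19.6  -0.5 -12.5] w 0.021162469558983148 q [ 0.38  0.49  1.64 -0.    1.    0.35]
bar -0.0841 0.195 radius 0.1792 lever 0.334 torque [-0.1  -2.4  -0.03]
```

Call:
drive_tool(gripper=[0,0,0,0,0,0,0,0,0], translation=[[0,-3,5.1],[0,-3,5.1],[0,-3,5.1],[0,-3,5.1],[0,-3,5.1],[0,-3,5.1],[0,-3,5.1],[0,-3,5.1],[0,-3,5.1]], turn=[[-0.035,0,0],[-0.035,0,0],[-0.035,0,0],[-0.035,0,0],[-0.035,0,0],[-0.035,0,0],[-0.035,0,0],[-0.035,0,0],[-0.035,0,0]])

```text
t: 25.75
position: [0.5658, 0.2452, 0.1288]
ee_rot: [0.687, 0.709, 0.115, 0.11]
wrist_force: [0.9, -4.6, 8.2]
width: 0.0217
```

```bash
python3 lev.py
```

```text
t 25.75 press pos [-0.107   0.0983  0.1288] tool axes in press (cols) [[0.002, 0.949, 0.314], [1.0, -0.002, 0.001], [0.001, 0.314, -0.949]] F [ 0.8 -4.7  8.2] w 0.021700012606884374 q [ 0.45  0.44  1.92 -0.27  0.5   0.64]
bar -0.1129 0.1466 radius 0.1782 lever 0.651 torque [-0.85 -0.21 -0.3 ]
```

Call:
drive_tool(gripper=[0,0,0,0], translation=[[0,-3.2,4.9],[0,-2.5,4],[0,0,0],[0,0,0]], turn=[[-0.035,0,0],[-0.028,0,0],[0,0,0],[0,0,0]])

```text
t: 26.15
position: [0.5646, 0.2457, 0.121]
ee_rot: [0.683, 0.705, 0.138, 0.132]
wrist_force: [-6.0, -4.8, 25.3]
width: 0.0216
```

```bash
python3 lev.py
```

```text
t 26.15 press pos [-0.1082  0.0988  0.121 ] tool axes in press (cols) [[0.002, 0.927, 0.375], [1.0, -0.002, 0.002], [0.002, 0.375, -0.927]] F [-6.1 -4.6 25.3] w 0.021597858393198534 q [ 0.47  0.45  1.96 -0.41  0.41  0.79]
bar -0.1152 0.1383 radius 0.1774 lever 0.699 torque [-0.69 -0.35 -0.26]
```

The lever is at the end stop (0.70 by my geometry, handle force 25 N). Now I ease it back up.

Call:
drive_tool(gripper=[0,0,0,0,0,0,0,0,0,0], translation=[[0,3.3,-4.9],[0,3.3,-4.9],[0,3.3,-4.9],[0,3.3,-4.9],[0,3.3,-4.9],[0,3.3,-4.9],[0,3.3,-4.9],[0,3.3,-4.9],[0,3.3,-4.9],[0,3.3,-4.9]], turn=[[0.035,0,0],[0.035,0,0],[0.035,0,0],[0.035,0,0],[0.035,0,0],[0.035,0,0],[0.035,0,0],[0.035,0,0],[0.035,0,0],[0.035,0,0]])

```text
t: 27.15
position: [0.5881, 0.2461, 0.1737]
ee_rot: [0.696, 0.718, 0.014, 0.012]
wrist_force: [15.0, 0.1, -6.7]
width: 0.0212
```

```bash
python3 lev.py
```

```text
t 27.15 press pos [-0.0847  0.0985  0.1737] tool axes in press (cols) [[0.002, 0.999, 0.037], [1.0, -0.002, 0.002], [0.002, 0.037, -0.999]] F [15.  -0.4 -6.7] w 0.021212889328668993 q [ 0.38  0.48  1.66 -0.01  0.96  0.36]
bar -0.0854 0.1924 radius 0.1785 lever 0.35 torque [ 0.11 -2.41 -0.05]
```

Call:
drive_tool(gripper=[0,0,0,0,0,0,0,0,0,0], translation=[[0,3.6,-4.7],[0,3.6,-4.7],[0,3.6,-4.7],[0,3.6,-4.7],[0,3.6,-4.7],[0,3.6,-4.7],[0,3.6,-4.7],[0,3.6,-4.7],[0,3.6,-4.7],[0,0,0]], turn=[[0.035,0,0],[0.035,0,0],[0.035,0,0],[0.035,0,0],[0.035,0,0],[0.035,0,0],[0.035,0,0],[0.035,0,0],[0.035,0,0],[0,0,0]])

```text
t: 28.15
position: [0.6227, 0.2471, 0.2109]
ee_rot: [0.689, 0.711, -0.101, -0.099]
wrist_force: [3.8, 1.8, 1.4]
width: 0.0216
```

```bash
python3 lev.py
```

```text
t 28.15 press pos [-0.0501  0.0983  0.2109] tool axes in press (cols) [[0.003, 0.96, -0.28], [1.0, -0.002, 0.002], [0.002, -0.28, -0.96]] F [3.8 1.7 1.4] w 0.021623566088278538 q [0.32 0.63 1.33 0.08 1.45 0.27]
bar -0.0448 0.2289 radius 0.1792 lever 0.044 torque [ 0.34 -0.86 -0.15]
```

Call:
drive_tool(gripper=[0,0,0,0], translation=[[0,3.6,-4.7],[0,2,-2.7],[0,0,0],[0,0,0]], turn=[[0.035,0,0],[0.02,0,0],[0,0,0],[0,0,0]])

```text
t: 28.55
position: [0.6283, 0.2472, 0.2155]
ee_rot: [0.686, 0.708, -0.121, -0.118]
wrist_force: [4.1, 3.7, 0.2]
width: 0.0211
```

```bash
python3 lev.py
```

```text
t 28.55 press pos [-0.0445  0.0982  0.2155] tool axes in press (cols) [[0.002, 0.943, -0.333], [1.0, -0.002, 0.002], [0.001, -0.333, -0.943]] F [4.3 3.6 0.2] w 0.02111760308028754 q [0.31 0.67 1.27 0.09 1.53 0.26]
bar -0.0383 0.2332 radius 0.1794 lever 0.0 torque [ 0.49 -1.1  -0.29]
```

Call:
drive_tool(gripper=[0.4,0.6,0.8,1,1,1,1,1,1], translation=[[0,0,0],[0,0,0],[0,0,0],[0,0,0],[0,0,0],[0,0,0],[0,0,0],[0,0,0],[0,0,0]], turn=[[0,0,0],[0,0,0],[0,0,0],[0,0,0],[0,0,0],[0,0,0],[0,0,0],[0,0,0],[0,0,0]])

```text
t: 29.45
position: [0.6277, 0.2467, 0.2155]
ee_rot: [0.686, 0.708, -0.122, -0.118]
wrist_force: [0.7, -0.2, -0.1]
width: 0.0872
```

Call:
drive_tool(gripper=[1,1,1,1,1,1,1,1,1,1], translation=[[0,0,-15],[0,0,-25],[0,0,-35],[0,0,-35],[0,0,0],[0,0,0],[0,-40,0],[0,-45,0],[0,-45,0],[0,-45,0]], turn=[[0,0,0],[0,0,0],[0,0,0],[0,0,0],[-0.14,0,0],[-0.14,0,0],[-0.06,0,0],[0,0,0],[0,0,0],[0,0,0]])

```text
t: 30.45
position: [0.4884, 0.2423, 0.3232]
ee_rot: [0.696, 0.718, 0.0, -0.0]
wrist_force: [0.4, 0.8, 0.4]
width: 0.0878
```

Call:
drive_tool(gripper=[1,1,1,1,1,1,1], translation=[[40,0,0],[40,0,0],[40,0,0],[40,0,0],[40,0,0],[0,0,0],[0,0,0]], turn=[[0,0,0],[0,0,0],[0,0,0],[0,0,0],[0,0,0],[0,0,0],[0,0,0]])

```text
t: 31.15
position: [0.4835, 0.4429, 0.3224]
ee_rot: [0.696, 0.718, -0.001, -0.001]
wrist_force: [0.3, -1.4, -0.1]
width: 0.0878
```

```bash
python3 - <<'E'
from st import *
st(); t=snap("top","pics/t7.png")["image"]; s=snap("scene","pics/s7.png")["image"]
a=cv2.resize(t[130:220,235:375,::-1],None,fx=5.7,fy=5.7,interpolation=cv2.INTER_CUBIC);cv2.imwrite("pics/t7c.png",a)
for n in("top","scene"):
    a=cv2.imread({"top":"pics/top0.png","scene":"pics/scene0.png"}[n]);print(n,w2px(n,tr(p,[(-.04,.048,.236),(-.04,.125,.236)])).round(1).tolist())
b=cv2.resize(s[180:320,270:430,::-1],(640,560),interpolation=cv2.INTER_CUBIC);cv2.imwrite("pics/s7c.png",b)
E
```

```text
t 31.15 press pos [-0.1828  0.2986  0.3224] tool axes in press (cols) [[0.001, 1.0, -0.002], [1.0, -0.001, -0.0], [-0.0, -0.002, -1.0]] F [ 0.3 -1.4 -0.1] w 0.08782025895315643 q [0.72 0.38 1.46 0.   1.3  0.69]
top [[273.5, 166.0], [249.8, 167.2]]
scene [[372.8, 233.5], [402.6, 244.2]]
```

View pics/t7c.png

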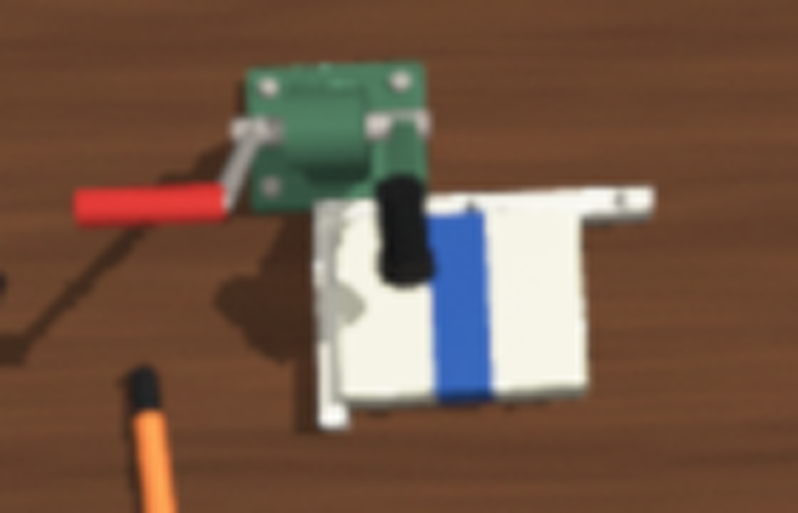

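View pics/s7.png

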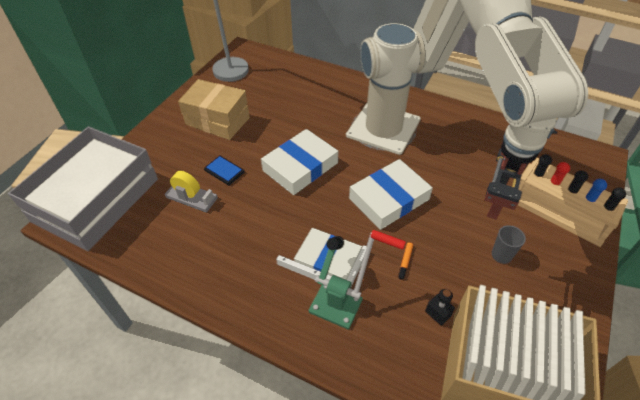

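Handle and lever are at their starting pixels and the bystanders are where they were. The carton's top corners are at crop (586,387), (341,402) and (582,208). I'll fit its pose as a last check, then hand in.

```bash
python3 - <<'E'
from st import *
q,r=fit([("top",[(-.06,-.08,.045),(-.06,.08,.045),(.06,-.08,.045)],T([(586,387),(341,402),(582,208)]))],[.62,.07,.03])
d=q[:2]-p[:2];c,s=np.cos(p[2]),np.sin(p[2]);print(np.round([c*d[0]+s*d[1],-s*d[0]+c*d[1],q[2]-p[2]],4),r.tolist())
a=cv2.imread("pics/top0.png").astype(int);b=cv2.imread("pics/t7.png").astype(int);m=np.abs(a-b).max(2)
for n,(x,y,w,h) in dict(ink=(425,210,38,30),dater=(212,168,26,22),marker=(255,190,14,42),tape=(422,172,52,28),cup=(170,235,32,32)).items(): print(n,(m[y:y+h,x:x+w]>40).mean().round(3))
E
```

```text
[-0.0611 -0.0804 -0.0049] [[0.3, 0.2], [0.3, -0.5], [-0.6, 0.3]]
ink 0.0
dater 0.0
marker 0.0
tape 0.0
cup 0.997
```

```bash
python3 -c "
from plant import *
print(job_done(), get_obs()['t'])"
```

```text
the job is handed in; nothing more can be done
the job is handed in; nothing more can be done
```

I pushed the carton flush into the fence corner, pulled the lever fully down onto it, eased it back up, and handed the job in at about 31 s. No verdict was reported.

- **Carton:** the last camera fit puts it at x −61, y −80 mm of the press, 0.005 rad off square. That is within the limits, and both fences were felt as firm stops when pushing.
- **Stamping:** by my geometry the lever reached 0.70 rad, with about 25 N on the handle at the end stop. I did not see the mark or measure the force between pad and carton.
- **Lever return:** it came up at about 0.35 rad/s. The handle is back at its starting pixels, and I let go only once the lever read about 0 rad.
- **Bystanders:** ink pad, dater, marker and tape show no change in the top picture. The arm hid the pen cup there, but it looked unmoved in the scene picture.

**What went wrong on the way:** my first push with open fingers turned the carton the wrong way. A second push jammed it, with about 50 N along the push and 46 N upward on the wrist. I backed off and swung the carton round with closed fingers instead.

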